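Clamp a drip-stand pole in the tube vice

TASK

The head section of a drip stand has to be held firmly in the small tube vice so that its hooks can be refitted. Lay it in the V bed with the hooks outside, slide its plain end gently home against the stop behind the yoke, then wind the crank clockwise until the pad meets the tube and snug it up by feel: firm, so that the crank has grown clearly heavier than it ran free, but not so hard that the thin tube is dented. Let go of everything and leave the ampoule, the bottle and the cup where they stand.

Things in the scene. Friction and masses are not known exactly. Their poses are not given: they have to be found in the camera images.
- pole: The work (loose, 0.2 to 0.34 kg): head section of a drip stand, a bright steel tube 25 mm in diameter, 270 mm long, lying on the worktop. One end is plain with a flat black plug; near the other two thin wire hooks stick out sideways, 116 mm over both, level with the tube's axis. Origin: under the middle of its length, 12.5 mm below the axis; x along the tube towards the plain end, z up.
- pole_mid (a point): Middle of the pole's length, on the tube axis (12.5 mm above the worktop as it lies); x towards the plain end. The hooks' roots lie 122 mm from it the other way and curl 35 mm further. It balances 10 mm from here towards the hooks. When home, only the stretch from 34 to 120 mm on the hook side stands clear of the bed to be gripped.
- pole_end (a point): Centre of the flat face of the pole's plain end, on the axis, 135 mm from pole_mid along x.
- vice: The tube vice, grey cast iron, bolted down: base plate 192 x 124 x 12 mm. Origin on the worktop straight below the spindle; x along the bed towards the stop, z up. At x = 0 a yoke straddles the bed: columns 17 mm thick at y = +-44 mm carry a bridge (32 mm along x, 118 mm along y) 104 to 126 mm above the worktop, with a boss down to 97 mm.
- bed_axis (a point): Point on the axis that the seated pole takes in the V bed, below the spindle, 50 mm above the worktop; x towards the stop. The V (90 degrees, open upwards, upper edges 49 mm above the worktop and 34 mm apart, cheeks 60 mm wide in all) runs from x = -94 mm, where the pole enters, to the stop at x = +75 mm. The pole can be laid in before the yoke and slid under it.
- stop_face (a point): Centre of the stop's face, on the bed axis, 75 mm behind the spindle; x points on through the stop (same axes as bed_axis). The pole is home when its plain end touches this face.
- stop: The stop: an upright steel plate 46 mm wide, 54 mm tall and 10 mm thick across the far end of the bed. Its origin is stop_face.
- spindle_axis (a point): Point on the vertical spindle's axis at the top of the brass nut, 138 mm above the worktop, straight above bed_axis, same axes. The crank turns about this line.
- pad: The round steel pad, 33 mm in diameter, on the spindle's lower end under the yoke; it does not turn. Origin: centre of its flat underside, at the start 6 to 9.5 mm above the top of a seated pole. It goes down 2.6 mm per radian (16 mm a turn) of the crank clockwise seen from above.
- crank: The crank on the spindle's top: dark steel arm and hub, 55 mm from spindle to sleeve. Thread friction keeps it where it is left; running free it needs about 8 N at the sleeve along its path (5 N while pausing). Pad and tube meet after 2.1 to 3.5 rad; then the force rises, softly for 10 to 15 degrees, then about 1 N per 3 degrees: 3 to 6.5 N above free running is snug (aim at 4.5), 8 N above dents.
- grip_centre (a point): Middle of the crank's upright grip: a black round sleeve 21 mm in diameter, 46 mm tall, spinning freely on its pin, 55 mm from the spindle axis, 191 to 195 mm above the worktop at the start. Nothing stands above the crank arm but this sleeve; arm and hub lie 23 to 38 mm below this point. It circles clockwise seen from above to close the vice, sinking 2.6 mm per radian.
- ampoule: Bystander: a small glass ampoule standing upright, 20 mm in diameter, 80 mm tall; fragile. Origin under its centre.
- brown_bottle: Bystander: a brown glass bottle with a yellow cap, 48 mm in diameter, 105 mm tall. Origin under its centre.
- cup: Bystander: a small steel cup, 56 mm in diameter, 64 mm tall. Origin under its centre.

How it is judged:
By the outcome, as a careful person would: the job done as asked, in the order asked, and still so for the second after the job is handed in, with the robot touching nothing.
It also fails if it takes over 67 s, if anything falls off the work surface, if the arm or the gripper's body presses on something with over 40 N, if the wrist force passes 120 N, or if a joint passes its speed limit or range.

ROBOT

A 7-joint arm with a two-finger parallel gripper is mounted at the origin on a cart in front of the work surface, level with it; the furniture and walls round the work are solid. World frame = base frame: x ahead of the robot, y to its left, z up, the work surface at z = 0. Lengths are in m, angles in rad, forces in N, time in s.
With the tool pointing down it reaches from about 0.4 to 0.875 m from the base axis. Payload 19.3 kg.
Tool frame: the origin (TCP) lies between the finger pads; the fingertips stand bot.tcp_to_tips ahead of it and the grasp point (between the pads) is the TCP (bot.tcp_to_tips is the distance from the TCP to the fingertips, in m); z points along the fingers, y is the line along which they close (so a half turn about z gives the same grasp; the last joint's range is limited). The gripper opens to 85 mm and grips with 20 to 120 N. Pads are 22 mm wide; open, the fingers measure 114 mm over their backs; the gripper's body (76 mm by 85 mm) begins 54 mm behind the grasp point. The pads swing forward as they close: fully open they stand 13 mm farther back than shut.
Start: joints at [1.143, 0.521, -0.036, 1.599, 0.021, 1.021, -0.113], TCP at [0.219, -0.585, 0.25] pointing down, gripper open.
Joint ranges: [-2.91, 2.91], [-0.3, 2.13], [-1.5, 1.42], [0.17, 2.43], [-1.26, 4.41], [0.16, 1.93], [-2.52, 2.52]. Speed limits (rad/s): [1.89, 1.89, 2.39, 2.39, 3.01, 3.01, 3.01].

INTERFACE

Orientations are given as [roll, pitch, yaw] about the fixed x, y, z axes, in that order (R = Rz(yaw) Ry(pitch) Rx(roll)).
In Python, from workcell import telemetry, grab_frame, bot gives the robot as it stands. The module is installed in compiled form; this text tells all that it offers.
- The arm moves only by the shell command python3 -m crank 'ROWS' [FORCE]. ROWS is text: rows parted by semicolons, each of 7 numbers parted by spaces: the finger opening in m, from 0 to 0.0854, then the shift along the tool's x, y, z in m, then the turn, a rotation vector about the tool's x, y, z in degrees. A call has exactly 8 rows; each row shifts and turns the commanded pose from where the row before left it, along the tool's axes as they then stand; what a row does not reach is not made up. A row lasts 1/12 s, in which the tool goes at most 41.7 mm and 7.16 degrees, less where a joint would pass 70% of its speed; a pose out of reach is approached as far as the arm can. A call with a gripper value outside its range is refused whole. The fingers move at their own pace and stop on an object; FORCE is the grip in N (left out, the last holds). Time passes only in rows, so rows that do not move let the fingers close, or fill a call up. It gives the time, the measured TCP pose, the force, the opening and the grip force at its end, in the units of the state.
- telemetry.observe(): the state, without advancing time (a new reading comes with each control period).
- grab_frame(name): name is "side" or "top"; returns a dict with "pixels" (420x560x3 uint8, red, green, blue), "depth" (420x560 float32, m along the optical axis (not along the pixel's ray), 0 where there is no reading), "vertical_fov" (degrees; the focal length in pixels is half the picture's height over the tangent of half this angle, whatever the lens; pixels are square), "cx", "cy" (the principal point, pixels), "distortion" ([k1, k2, p1, p2, k3] as OpenCV has them; the pictures are not rectified), "R" (3x3) and "t" (3): a world point X has camera coordinates R X + t. Camera axes: x right, y down, z forward; pixel columns grow to the right and rows downward; lengths in m; the calibration is good to about 2 mm. A picture is of the moment at which its call begins.
- bot.job_done(): hands the job in; it is judged then, once.
The state is a dict: "clock": time; "qpos": joint angles; "qd": joint speeds; "joint_efforts": joint torques, N m; "position": TCP position; "tool_rot": TCP orientation; "force": force on the tool from outside, world axes, zero at the start; "moment": the same for the moment, N m; "grip_width": finger opening in m; "finger_force": force on a finger pad.
Only numpy, scipy, OpenCV 4.12 (cv2) and the standard library are available. Lean on these libraries where they do the work, as an engineer would, in place of code of your own. Each camera call takes 0.05 s, during which the arm holds its last target. There are 200 camera calls.

## Working session

There is one attempt and no reset: what is moved stays moved. The work goes in short steps, Python scripts to look and compute and a shell command to move; the robot and the scene stay as the last step left them, time stands still between calls to the robot, and variables do not carry over. Pictures are saved under pics/ and viewed, at most 14 in all, crops included, and the job is handed in when it is done.

```bash
mkdir -p pics
python3 - <<'E'
from workcell import telemetry, grab_frame, bot
import cv2,pickle
s=telemetry.observe(); print(s, bot.tcp_to_tips)
for n in("side","top"):
    f=grab_frame(n); pickle.dump(f,open(f"pics/{n}0.pkl","wb")); cv2.imwrite(f"pics/{n}0.png",f["pixels"][:,:,::-1]); print(n,{k:f[k] for k in f if k not in("pixels","depth")},(f["depth"]>0).mean())
E
```

```text
{'clock': 0.0, 'qpos': array([ 1.14281782,  0.52201726, -0.03630595,  1.59997818,  0.0212022 ,
        1.02109621, -0.11277958]), 'qd': array([-5.15710429e-04,  5.25274581e-05,  8.82491361e-05,  1.20790980e-04,
        9.21373689e-04, -1.15240049e-03,  2.75229591e-04]), 'joint_efforts': array([ 1.88355607e-04, -9.27111411e+01,  1.97954535e+00, -3.69936848e+01,
        1.77749433e-02,  8.17495573e-03, -1.53875692e-05]), 'position': array([ 0.21872148, -0.5851569 ,  0.24973462]), 'tool_rot': array([-3.14048238e+00,  9.12941879e-05,  3.57771013e-01]), 'force': array([ 0.01557473, -0.63021754,  0.70066894]), 'moment': array([ 0.03932086, -0.00298963, -0.01112679]), 'finger_force': 0.0, 'grip_width': 0.08584810701460023} 0.019
side {'vertical_fov': 56.59788368394338, 'cx': 274.0503028564185, 'cy': 205.37199244226238, 'distortion': array([-0.08091062,  0.        ,  0.        ,  0.        ,  0.        ]), 'R': array([[-0.67027005, -0.74197776,  0.01438951],
       [-0.34088983,  0.29060597, -0.89405945],
       [ 0.65919055, -0.60416651, -0.44771715]]), 't': array([0.37601686, 0.31927143, 0.70204409])} 0.9959948979591837
top {'vertical_fov': 55.800969616799534, 'cx': 286.3042842639966, 'cy': 202.96829325311887, 'distortion': array([-0.1081725,  0.       ,  0.       ,  0.       ,  0.       ]), 'R': array([[ 0.13245476, -0.99117501,  0.00527544],
       [-0.96823964, -0.13052481, -0.21324934],
       [ 0.212056  ,  0.023138  , -0.97698357]]), 't': array([-0.03989513,  0.55481632,  1.12701174])} 0.996062925170068
```

View pics/side0.png

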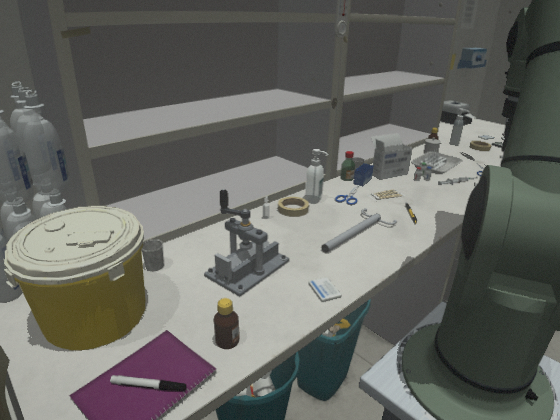

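View pics/top0.png

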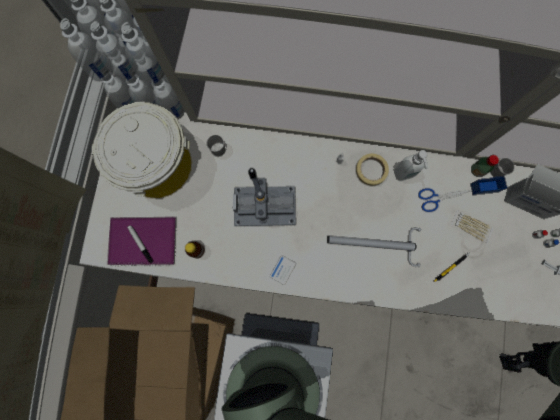

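The side view shows the vice around (245,245), its crank sleeve at (224,200), and the pole with its plug at (325,247) and hooks at (375,218). In the top view the plate is at (265,206), the sleeve at (252,174), and the pole runs from (328,239) to (413,247). I'll zoom in on these.

```bash
cat > h.py <<'E'
import numpy as np,cv2,pickle
from workcell import telemetry, grab_frame, bot
def K(f):
    g=210/np.tan(np.radians(f["vertical_fov"]/2)); return np.array([[g,0,f["cx"]],[0,g,f["cy"]],[0,0,1]])
def ray(f,uv):
    p=cv2.undistortPoints(np.float64(uv).reshape(-1,1,2),K(f),f["distortion"])[:,0]
    d=np.c_[p,np.ones(len(p))]@f["R"]; return -f["R"].T@f["t"],d
def onz(f,uv,z):
    o,d=ray(f,uv); return o+d*((z-o[2])/d[:,2])[:,None]
def cloud(f):
    v,u=np.mgrid[:420,:560]; o,d=ray(f,np.c_[u.ravel(),v.ravel()])
    return (o+d*f["depth"].reshape(-1,1)).reshape(420,560,3)
def two(f,a,g,b):
    o1,d1=ray(f,a);o2,d2=ray(g,b);d1,d2=d1[0],d2[0]
    s=np.linalg.lstsq(np.c_[d1,-d2],o2-o1,rcond=None)[0]; p,q=o1+s[0]*d1,o2+s[1]*d2
    return (p+q)/2,np.linalg.norm(p-q)
def crop(n,f,u0,v0,u1,v1,k):
    cv2.imwrite(f"pics/{n}.png",cv2.resize(f["pixels"][v0:v1,u0:u1,::-1],None,fx=k,fy=k,interpolation=cv2.INTER_CUBIC))
E
python3 - <<'E'
from h import *
S,T=[pickle.load(open(f"pics/{n}0.pkl","rb")) for n in("side","top")]
a=cv2.resize(T["pixels"][155:235,220:310,::-1],None,fx=8,fy=8,interpolation=2)[:, :720]
b=cv2.resize(S["pixels"][180:295,195:300,::-1],None,fx=5,fy=5,interpolation=2)
cv2.imwrite("pics/tv.png",cv2.resize(a,(720,640))[:600]); cv2.imwrite("pics/sv.png",b)
# worktop height check, objects
P=cloud(T); Q=cloud(S)
print("table z",np.median(P[260:290,200:260,2]),np.median(Q[200:230,415:430,2]))
for nm,C in(("T",P),("S",Q)):
    m=(C[...,2]>.006)&(C[...,2]<.03)&(C[...,0]>.2)&(C[...,0]<.75)&(C[...,1]>-.5)&(C[...,1]<.15)
    n,l,st,c=cv2.connectedComponentsWithStats(m.astype(np.uint8))
    for i in range(1,n):
        if st[i,4]>40: X=C[l==i]; print(nm,st[i],X.min(0).round(3),X.max(0).round(3))
E
```

```text
table z 0.0010626059319464032 -0.000781597809525636
T [355 156  34  31 411] [ 0.657 -0.271  0.006] [ 0.749 -0.168  0.03 ]
T [394 167  19  14  51] [ 0.687 -0.35   0.006] [ 0.725 -0.292  0.03 ]
T [246 184  50  43 757] [0.48  0.    0.006] [0.629 0.15  0.029]
T [418 188  21  12  82] [ 0.638 -0.443  0.006] [ 0.676 -0.377  0.014]
T [422 197  21  15  80] [ 0.6   -0.456  0.006] [ 0.652 -0.391  0.015]
T [325 227  97  40 815] [ 0.422 -0.394  0.006] [ 0.544 -0.099  0.03 ]
T [270 253  27  32 433] [ 0.318 -0.019  0.006] [0.411 0.055 0.017]
T [433 265  20  17  89] [ 0.385 -0.5    0.007] [ 0.44  -0.442  0.017]
S [278 192  44  24 485] [ 0.655 -0.352  0.006] [ 0.75  -0.166  0.03 ]
S [321 208  76  45 627] [ 0.42  -0.393  0.006] [ 0.541 -0.099  0.027]
S [263 210   7   8  44] [ 0.711 -0.119  0.007] [ 0.733 -0.102  0.029]
S [408 210   9  13  44] [ 0.383 -0.499  0.006] [ 0.443 -0.444  0.012]
S [242 250  48  38 694] [0.477 0.001 0.006] [0.537 0.15  0.03 ]
S [308 277  33  23 443] [ 0.317 -0.015  0.006] [0.4   0.057 0.013]
```

View pics/tv.png

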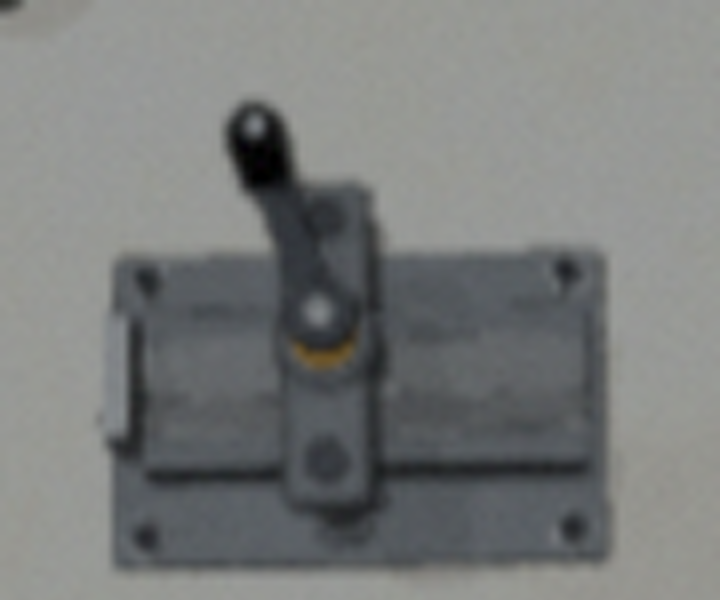

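View pics/sv.png

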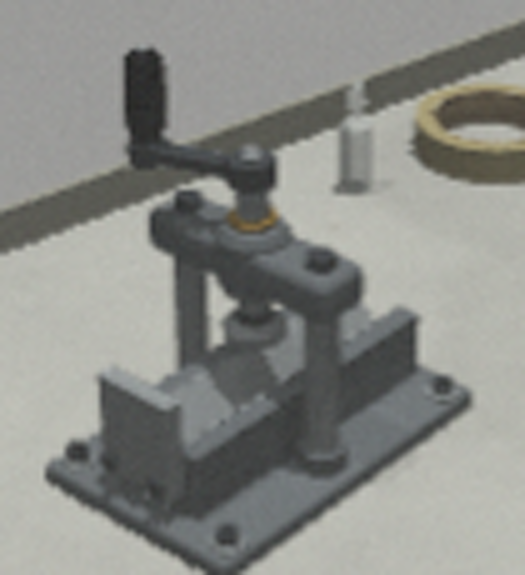

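The top crop shows the plate corners at about (115,258), (605,252), (608,560) and (115,568), the stop on the left (+y), and yoke bolts at (325,218) and (326,460). The sleeve top is at (255,122). In the side crop the sleeve spans (145,52) to (145,135).

Run:
```python
from h import *
S,T=[pickle.load(open(f"pics/{n}0.pkl","rb")) for n in("side","top")]
ct=lambda p:(np.array(p,float)+.5)/8-.5+[220,155]
cs=lambda p:(np.array(p,float)+.5)/5-.5+[195,180]
c=onz(T,ct([(115,258),(605,252),(608,560),(115,568)]),.012); print("corners\n",c.round(4), "centre",c.mean(0).round(4))
print("edges",np.linalg.norm(c-np.roll(c,-1,0),axis=1).round(4)); e=(c[0]+c[3]-c[1]-c[2]);print("yaw plate",np.degrees(np.arctan2(e[1],e[0])))
b=onz(T,ct([(148,280),(566,271),(572,528),(147,537)]),.014);e=(b[0]+b[3]-b[1]-b[2]);print("bolts",b.mean(0).round(4),np.degrees(np.arctan2(e[1],e[0])))
y=onz(T,ct([(325,215),(326,460)]),.130); e=y[0]-y[1]; print("yoke bolts",y.round(4),y.mean(0).round(4),np.linalg.norm(e),np.degrees(np.arctan2(e[1],e[0])))
ys=onz(S,cs([(188,200),(320,260)]),.130);e=ys[0]-ys[1]; print("side yoke bolts",ys.round(4),ys.mean(0).round(4),np.linalg.norm(e),np.degrees(np.arctan2(e[1],e[0])))
cc=onz(S,cs([(48,472),(228,574),(470,397)]),.012);print("side corners",cc.round(4),((cc[0]+cc[2])/2).round(4))
for a,q in(((254,122),(145,52)),((318,308),(253,148))): print("two",two(T,ct(a),S,cs(q)))
print("stop top",onz(T,ct([(112,315),(130,315),(112,443),(130,440)]),.054+.0).round(4))
# pole
for f in(S,T):
    C=cloud(f); m=(C[...,2]>.014)&(C[...,2]<.032)&(C[...,0]>.42)&(C[...,0]<.55)&(C[...,1]>-.42)&(C[...,1]<-.09)
    X=C[m]; uv=np.argwhere(m)[:,::-1]
    l=cv2.fitLine(X[:,:2].astype(np.float32),cv2.DIST_HUBER,0,.001,.001).ravel(); d=l[:2]*np.sign(l[1]); n=np.array([-d[1],d[0]])
    t=(X[:,:2]-l[2:])@d; w=(X[:,:2]-l[2:])@n; 
    print("pole dir deg",np.degrees(np.arctan2(d[1],d[0])),"t",np.percentile(t,[0,1,50,99,100]).round(4),"w",np.percentile(w,[1,50,99]).round(4),"end",(l[2:]+d*t.max()).round(4),"z",np.percentile(X[:,2],[50,95]).round(4))
crop("pole",T,315,215,435,275,6)
```

```text
corners
 [[ 0.5952  0.2057  0.012 ]
 [ 0.6233  0.0149  0.012 ]
 [ 0.5019 -0.0019  0.012 ]
 [ 0.4734  0.186   0.012 ]] centre [0.5484 0.1012 0.012 ]
edges [0.1929 0.1226 0.19   0.1234]
yaw plate 98.51159014341728
bolts [0.5499 0.1022 0.014 ] 98.93036469649921
yoke bolts [[0.5922 0.1146 0.13  ]
 [0.5045 0.1012 0.13  ]] [0.5483 0.1079 0.13  ] 0.08880184164671441 8.654675570098096
side yoke bolts [[0.5906 0.1152 0.13  ]
 [0.5034 0.1033 0.13  ]] [0.547  0.1093 0.13  ] 0.08801507414502688 7.791520506406271
side corners [[0.5868 0.2091 0.012 ]
 [0.4674 0.1894 0.012 ]
 [0.4977 0.006  0.012 ]] [0.5422 0.1076 0.012 ]
two (array([0.59758833, 0.13336508, 0.2135918 ]), np.float64(0.0025897841624705547))
two (array([0.54782272, 0.10759457, 0.17319265]), np.float64(0.0007890797494117422))
stop top [[0.5629 0.1963 0.054 ]
 [0.5638 0.1896 0.054 ]
 [0.5141 0.1884 0.054 ]
 [0.5162 0.1819 0.054 ]]
pole dir deg 91.42745 t [-0.1437 -0.137   0.0222  0.1481  0.1485] w [-0.062  -0.      0.0474] end [ 0.4666 -0.0993] z [0.0216 0.0249]
pole dir deg 92.677185 t [-0.1415 -0.137  -0.0011  0.1448  0.147 ] w [-0.0567  0.0004  0.0569] end [ 0.4695 -0.1024] z [0.0234 0.0283]
```

View pics/pole.png

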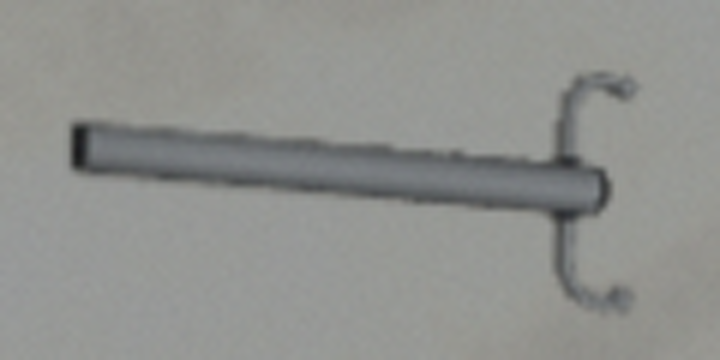

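The pole crop shows the plug end at (74,147) and the far end at (608,190), with the tube edges clear of the worktop. Next I'll compute the pole pose, check for obstacles and work out the first move.

```bash
cat >> h.py <<'E'
V=np.array([.5478,.1082]); VY=98.5
def state():
    s=telemetry.observe(); return s
def to(x,y,z,yaw):
    """shift in current tool axes after turning to yaw; turn about tool z"""
    s=telemetry.observe(); p=s["position"]; r=s["tool_rot"]; 
    dyaw=(yaw-np.degrees(r[2])+180)%360-180
    a=np.radians(yaw); w=np.array([x,y,z])-p
    print("t",round(s["clock"],2),"pos",p.round(4),"rpy",np.degrees(r).round(2),"F",s["force"].round(1),"w",round(s["grip_width"],4))
    print("turn z %.1f then mm x %.1f y %.1f z %.1f"%(-dyaw,*(1e3*np.array([w[0]*np.cos(a)+w[1]*np.sin(a),w[0]*np.sin(a)-w[1]*np.cos(a),-w[2]]))))
E
python3 - <<'E'
from h import *
S,T=[pickle.load(open(f"pics/{n}0.pkl","rb")) for n in("side","top")]
C=cloud(T); m=(C[...,2]>.010)&(C[...,2]<.035)&(C[...,0]>.42)&(C[...,0]<.55)&(C[...,1]>-.42)&(C[...,1]<-.09)
ct=lambda p:(np.array(p,float)+.5)/6-.5+[315,215]
e=onz(T,ct([(74,147),(608,190)]),.0125); h=onz(T,ct([(567,160),(566,215)]),.0125)
d=e[0]-e[1]; print("ends",e.round(4),np.linalg.norm(d),np.degrees(np.arctan2(d[1],d[0])),"hook roots",h.mean(0).round(4))
u=d/np.linalg.norm(d); print("plug->hook",np.dot(e[0]-h.mean(0),u), "mid",e.mean(0).round(4),"grasp55",(e.mean(0)-.055*u).round(4))
ed=onz(T,ct([(100,125),(100,174),(540,162),(540,211)]),.0125); print("width",np.linalg.norm(ed[0]-ed[1]),np.linalg.norm(ed[2]-ed[3])); q=(ed[0]+ed[1]-ed[2]-ed[3]); print("edge yaw",np.degrees(np.arctan2(q[1],q[0])), (ed[0]+ed[1])/2,(ed[2]+ed[3])/2)
for f in(S,T):
    P=cloud(f).reshape(-1,3); P=P[(P[:,2]>.07)&(P[:,2]<.5)&(P[:,0]>.3)&(P[:,0]<.85)&(abs(P[:,1])<.45)]
    H,_,_=np.histogram2d(P[:,0],P[:,1],bins=[np.arange(.3,.86,.05),np.arange(-.45,.46,.1)]); print(H.astype(int))
    far=P[P[:,0]>.7]; print("far min x,z",far[:,0].min() if len(far) else 0)
g=(e.mean(0)-.055*u); to(g[0],g[1],.10,np.degrees(np.arctan2(u[1],u[0])))
E
python3 -m crank '0.0854 0 0 0 0 0 -7; 0.0854 0 0 0 0 0 -7; 0.0854 0 0 0 0 0 -7; 0.0854 0 0 0 0 0 -7; 0.0854 0 0 0 0 0 -7; 0.0854 0 0 0 0 0 -7; 0.0854 0 0 0 0 0 -7; 0.0854 0 0 0 0 0 -7' 40
```

```text
ends [[ 0.4699 -0.1029  0.0125]
 [ 0.4834 -0.3794  0.0125]] 0.2768381732762562 92.78837147877955 hook roots [ 0.482  -0.3576  0.0125]
plug->hook 0.25500885813881335 mid [ 0.4766 -0.2411  0.0125] grasp55 [ 0.4793 -0.2961  0.0125]
width 0.025147929336785942 0.02527353376178433
edge yaw 92.59457143141293 [ 0.47039879 -0.11620157  0.0125    ] [ 0.48070944 -0.34373538  0.0125    ]
[[   0    0    0    0    0    0    0    0    0]
 [   0    0    0    0    0    0    0  328    0]
 [   0    0    0    0    0    0    0    0    0]
 [   0    0    0    0    0  182    0    0   15]
 [   0    0    0    0    0  517   86    0 1934]
 [   0    0    0    0    0  545   11   13  928]
 [   0    0    0    0    0    7    0   41  520]
 [   0  151    0    0    0    0    0    6  486]
 [   2  276    0    7    0    0    0    0  279]
 [  35   25   80   68   62   40   99  138 1301]
 [ 181  245  238  305  370  445  485  582 2867]]
far min x,z 0.7000693950146492
[[   0    0    0    0    0    0    0    0    0]
 [   0    0    0    0    0    0    0  129    0]
 [   0    0    0    0    0    0    0    7    0]
 [   0    0    0    0    0   50    0    0    5]
 [   0    0    0    0    0  249   51    0  650]
 [   0    0    0    0    0  255   12   50  880]
 [   0    0    0    0    0   30    0  251  643]
 [   0  154    0    0    0    0    0  142  620]
 [  14  326    0    7    0    0    0    0  444]
 [  29   43   16   58   52   61    9   17  498]
 [ 808  811  855  833  805  819  845  812 2961]]
far min x,z 0.7000296855913151
t 0.1 pos [ 0.2188 -0.5852  0.2498] rpy [-179.94    0.     20.5 ] F [ 0.3 -0.4 -0.9] w 0.0851
turn z -72.3 then mm x 276.1 y 274.3 z 149.8
clock: 0.77
position: [0.2187, -0.5853, 0.25]
tool_rot: [-3.141, -0.0, 1.341]
force: [-0.8, 0.4, 0.2]
grip_width: 0.0854
finger_force: 0.0
```

```bash
python3 -m crank '0.0854 0 0 0 0 0 -7; 0.0854 0 0 0 0 0 -7; 0.0854 0 0 0 0 0 -1.9; 0.0854 0.03 0.03 0.012 0 0 0; 0.0854 0.03 0.03 0.012 0 0 0; 0.0854 0.03 0.03 0.012 0 0 0; 0.0854 0.03 0.03 0.012 0 0 0; 0.0854 0.03 0.03 0.012 0 0 0' 40 && python3 -c "
from h import *
to(.479,-.293,.021,92.7)"
```

```text
clock: 1.43
position: [0.3552, -0.4363, 0.193]
tool_rot: [-3.141, -0.0, 1.612]
force: [0.8, -1.2, -0.6]
grip_width: 0.0853
finger_force: 0.0
t 1.43 pos [ 0.3552 -0.4363  0.193 ] rpy [-1.7999e+02 -1.0000e-02  9.2370e+01] F [ 0.8 -1.2 -0.6] w 0.0853
turn z -0.3 then mm x 137.3 y 130.4 z 172.0
```

```bash
python3 -m crank '0.0854 0.025 0.023 0.012 0 0 -0.3; 0.0854 0.025 0.023 0.012 0 0 0; 0.0854 0.025 0.023 0.012 0 0 0; 0.0854 0.025 0.023 0.012 0 0 0; 0.0854 0.022 0.023 0.012 0 0 0; 0.0854 0.014 0.015 0.012 0 0 0; 0.0854 0 0 0.012 0 0 0; 0.0854 0 0 0.012 0 0 0' 40
python3 - <<'E'
from h import *
to(.479,-.293,.021,92.7)
f=grab_frame("side"); crop("g1",f,290,150,430,270,5)
E
```

```text
clock: 2.1
position: [0.4787, -0.295, 0.0967]
tool_rot: [-3.141, -0.0, 1.62]
force: [-0.1, -0.5, -1.0]
grip_width: 0.085
finger_force: 0.0
t 2.1 pos [ 0.4787 -0.295   0.0967] rpy [-1.7999e+02 -2.0000e-02  9.2830e+01] F [-0.1 -0.5 -1. ] w 0.085
turn z 0.1 then mm x 2.0 y 0.4 z 75.7
```

View pics/g1.png

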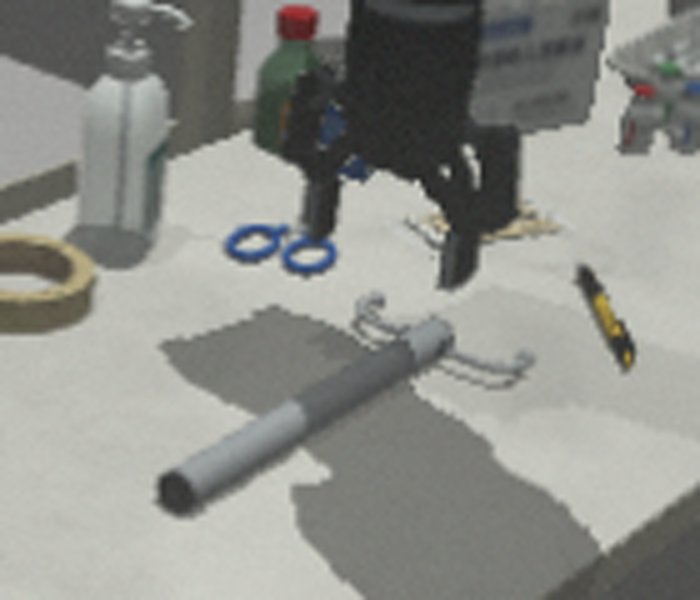

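The fingers, at about (320,190) and (460,250) in the crop, straddle the tube ahead of the hooks. I'll descend and close.

```bash
python3 -m crank '0.0854 0.002 0 0.015 0 0 0; 0.0854 0 0 0.015 0 0 0; 0.0854 0 0 0.015 0 0 0; 0.0854 0 0 0.012 0 0 0; 0.0854 0 0 0.010 0 0 0; 0.0854 0 0 0.007 0 0 0; 0.03 0 0 0 0 0 0; 0.03 0 0 0 0 0 0' 40; python3 -m crank '0.01 0 0 0 0 0 0; 0.01 0 0 0 0 0 0; 0.01 0 0 0 0 0 0; 0.01 0 0 0 0 0 0; 0.01 0 0 0 0 0 0; 0.01 0 0 0 0 0 0; 0.01 0 0 0 0 0 0; 0.01 0 0 0 0 0 0' 50
```

```text
clock: 2.82
position: [0.478, -0.2942, 0.0236]
tool_rot: [-3.141, -0.0, 1.618]
force: [0.4, -0.4, -0.2]
grip_width: 0.0638
finger_force: 0.0
clock: 3.48
position: [0.4783, -0.2942, 0.0243]
tool_rot: [3.141, 0.001, 1.618]
force: [-1.8, 0.7, 8.9]
grip_width: 0.0231
finger_force: 48.6
```

```bash
python3 -m crank '0.01 0 0 -0.002 0 0 0; 0.01 0 0 -0.004 0 0 0; 0.01 0 0 -0.008 0 0 0; 0.01 0 0 -0.015 0 0 0; 0.01 0 0 -0.015 0 0 0; 0.01 0 0 -0.008 0 0 0; 0.01 0 0 0 0 0 0; 0.01 0 0 0 0 0 0' 60
python3 - <<'E'
from h import *
s=telemetry.observe();print(s["moment"].round(2))
f=grab_frame("side"); crop("g2",f,290,150,430,270,5); pickle.dump(f,open("pics/s2.pkl","wb"))
C=cloud(f); z=s["position"][2]
g=grab_frame("top"); pickle.dump(g,open("pics/t2.pkl","wb"))
for nm,C in(("s",C),("t",cloud(g))):
    m=(C[...,2]>.03)&(C[...,2]<.1)&(C[...,0]>.44)&(C[...,0]<.50)&(C[...,1]>-.24)&(C[...,1]<-.08)
    X=C[m]; print(nm,len(X),X.min(0).round(3),X.max(0).round(3))
    for y in np.arange(-.24,-.1,.02):
        q=X[(X[:,1]>y)&(X[:,1]<y+.02)]
        if len(q)>5: print(round(y+.01,3),"x",q[:,0].mean().round(4),"ztop",np.percentile(q[:,2],90).round(4))
E
```

```text
clock: 4.15
position: [0.4781, -0.2942, 0.0758]
tool_rot: [3.141, 0.0, 1.618]
force: [0.1, 0.8, -2.5]
grip_width: 0.023
finger_force: 59.0
[-0.13  0.03  0.02]
s 351 [ 0.457 -0.24   0.049] [ 0.483 -0.098  0.077]
-0.23 x 0.4694 ztop 0.0748
-0.21 x 0.4681 ztop 0.0748
-0.19 x 0.4672 ztop 0.0749
-0.17 x 0.4664 ztop 0.0742
-0.15 x 0.4656 ztop 0.0745
-0.13 x 0.4642 ztop 0.0743
-0.11 x 0.4657 ztop 0.0744
t 403 [ 0.459 -0.24   0.057] [ 0.487 -0.102  0.08 ]
-0.23 x 0.4745 ztop 0.0774
-0.21 x 0.4733 ztop 0.0775
-0.19 x 0.4727 ztop 0.077
-0.17 x 0.4722 ztop 0.0771
-0.15 x 0.4705 ztop 0.0772
-0.13 x 0.4704 ztop 0.0767
-0.11 x 0.4702 ztop 0.077
```

View pics/g2.png

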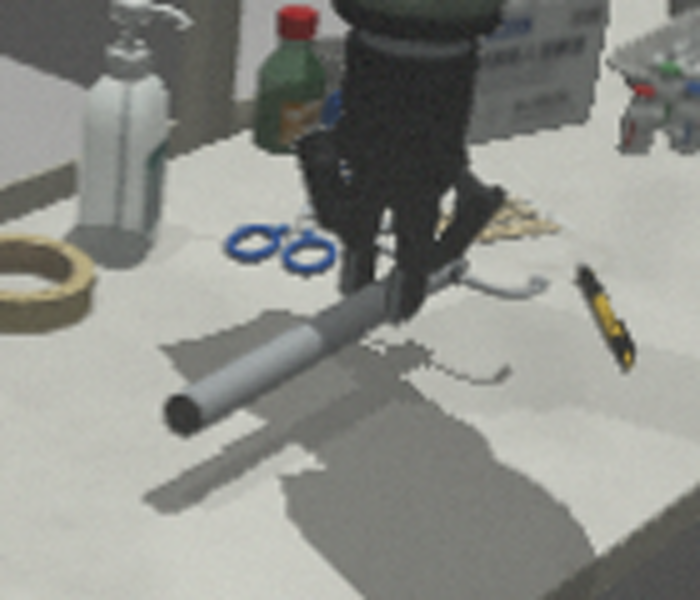

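The pole hangs level, with its plug at (185,413) in the crop and its axis about 12 mm below the TCP. I'll carry it to just short of the yoke, above the V.

```bash
python3 -c "
from h import *
to(.5812,-.1153,.085,98.5)"
```

```text
t 4.25 pos [ 0.4777 -0.2939  0.075 ] rpy [-1.7996e+02 -2.0000e-02  9.2700e+01] F [ 0.3  0.9 -2.3] w 0.023
turn z -5.8 then mm x 161.3 y 128.8 z -10.0
```

```bash
python3 -m crank '0.01 0 0 -0.005 0 0 -2.9; 0.01 0 0.010 -0.005 0 0 -2.9; 0.01 0.02 0.020 0 0 0 0; 0.01 0.025 0.024 0 0 0 0; 0.01 0.025 0.024 0 0 0 0; 0.01 0.025 0.022 0 0 0 0; 0.01 0.025 0.018 0 0 0 0; 0.01 0.022 0.008 0 0 0 0' 60;python3 -m crank '0.01 0.012 0.003 0 0 0 0; 0.01 0.007 0 0 0 0 0; 0.01 0 0 0 0 0 0; 0.01 0 0 0 0 0 0; 0.01 0 0 0 0 0 0; 0.01 0 0 0 0 0 0; 0.01 0 0 0 0 0 0; 0.01 0 0 0 0 0 0' 60
cat > look.py <<'E'
from h import *
to(.5812,-.1153,.062,98.5)
f=grab_frame("side"); g=grab_frame("top"); pickle.dump((f,g),open("pics/now.pkl","wb"))
d=np.array([np.cos(np.radians(VY)),np.sin(np.radians(VY))]); n=np.array([-d[1],d[0]])
for nm,I in(("s",f),("t",g)):
    C=cloud(I); w=C[...,:2]-V; a=w@d; b=w@n
    m=(C[...,2]>.050)&(C[...,2]<.11)&(a>-.2)&(a<-.02)&(abs(b)<.035)
    for lo in np.arange(-.18,-.02,.02):
        q=m&(a>lo)&(a<lo+.02)
        if q.sum()>8: print(nm,"a %.3f b mid %.4f (%.4f..%.4f) ztop %.4f"%(lo+.01,(np.percentile(b[q],3)+np.percentile(b[q],97))/2,b[q].min(),b[q].max(),np.percentile(C[q][:,2],90)))
    print(nm,"end a",a[m].max().round(4))
E
python3 look.py; python3 -c "
from h import *
f,g=pickle.load(open('pics/now.pkl','rb'))
a=cv2.resize(g['pixels'][160:240,230:350,::-1],(780,520),interpolation=2); cv2.imwrite('pics/lay.png',a)"
```

```text
clock: 4.92
position: [0.5832, -0.1325, 0.0847]
tool_rot: [3.141, -0.001, 1.721]
force: [-0.3, 0.6, -2.2]
grip_width: 0.0229
finger_force: 59.1
clock: 5.58
position: [0.5818, -0.117, 0.0856]
tool_rot: [-3.142, 0.0, 1.718]
force: [0.3, -0.3, -2.1]
grip_width: 0.0229
finger_force: 59.1
t 5.58 pos [ 0.5818 -0.117   0.0856] rpy [-1.800e+02  1.000e-02  9.844e+01] F [ 0.3 -0.3 -2.1] w 0.0229
turn z -0.1 then mm x 1.7 y -0.3 z 23.6
s a -0.170 b mid 0.0058 (-0.0053..0.0155) ztop 0.0853
s a -0.150 b mid 0.0045 (-0.0056..0.0139) ztop 0.0850
s a -0.130 b mid 0.0044 (-0.0082..0.0138) ztop 0.0847
s a -0.110 b mid 0.0037 (-0.0080..0.0134) ztop 0.0845
s a -0.090 b mid 0.0040 (-0.0084..0.0142) ztop 0.0848
s a -0.070 b mid 0.0118 (-0.0057..0.0293) ztop 0.0841
s end a -0.0341
t a -0.170 b mid -0.0008 (-0.0116..0.0103) ztop 0.0895
t a -0.150 b mid -0.0011 (-0.0118..0.0095) ztop 0.0878
t a -0.130 b mid -0.0015 (-0.0126..0.0095) ztop 0.0873
t a -0.110 b mid -0.0013 (-0.0131..0.0112) ztop 0.0877
t a -0.090 b mid -0.0002 (-0.0293..0.0274) ztop 0.0867
t a -0.070 b mid -0.0012 (-0.0293..0.0274) ztop 0.0863
t a -0.050 b mid -0.0016 (-0.0296..0.0294) ztop 0.0857
t a -0.030 b mid -0.0003 (-0.0301..0.0290) ztop 0.0823
t end a -0.022
```

View pics/lay.png

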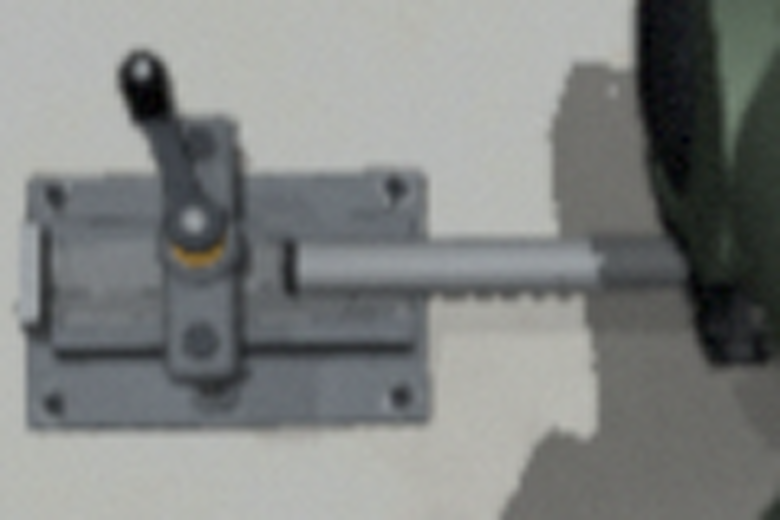

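The pole sits over the V: in the crop the plug is at (290,265), the bed centre line is at about v=268, and the plug is clear of the yoke at (235,265). I'll lower it until the bed bears it.

```bash
python3 -m crank '0.01 0 0 0.005 0 0 0; 0.01 0 0 0.006 0 0 0; 0.01 0 0 0.005 0 0 0; 0.01 0 0 0.002 0 0 0; 0.01 0 0 0.001 0 0 0; 0.01 0 0 0.001 0 0 0; 0.01 0 0 0 0 0 0; 0.01 0 0 0 0 0 0' 60; python3 -m crank '0.01 0 0 0.0005 0 0 0; 0.01 0 0 0.0005 0 0 0; 0.01 0 0 0.0005 0 0 0; 0.01 0 0 0.0005 0 0 0; 0.01 0 0 0 0 0 0; 0.01 0 0 0 0 0 0; 0.01 0 0 0 0 0 0; 0.01 0 0 0 0 0 0' 40; python3 -c "
from h import *
print(state()['moment'])"
```

```text
clock: 6.35
position: [0.582, -0.1162, 0.0657]
tool_rot: [3.141, 0.0, 1.719]
force: [0.0, -0.4, -1.7]
grip_width: 0.023
finger_force: 59.1
clock: 7.02
position: [0.5819, -0.1162, 0.0636]
tool_rot: [-3.142, 0.0, 1.719]
force: [-0.4, -0.5, -1.4]
grip_width: 0.0227
finger_force: 59.1
[-0.11356572  0.07142609  0.01097673]
```

```bash
python3 -m crank '0.01 0 0 0.0005 0 0 0; 0.01 0 0 0.0005 0 0 0; 0.01 0 0 0 0 0 0; 0.01 0 0 0.0005 0 0 0; 0.01 0 0 0 0 0 0; 0.01 0 0 0 0 0 0; 0.01 0 0 0 0 0 0; 0.01 0 0 0 0 0 0' 40; python3 -c "
from h import *
s=state();print(s['moment'],s['force'])"
```

```text
clock: 7.68
position: [0.5819, -0.1162, 0.0621]
tool_rot: [-3.142, -0.0, 1.719]
force: [-1.3, -0.3, -1.3]
grip_width: 0.023
finger_force: 59.2
[0.03125747 0.13235947 0.04916927] [-1.32232224 -0.32368219 -1.34713599]
```

```bash
python3 -m crank '0.01 0.004 0 0 0 0 0; 0.01 0.008 0 0 0 0 0; 0.01 0.010 0 0 0 0 0; 0.01 0.010 0 0 0 0 0; 0.01 0.008 0 0 0 0 0; 0.01 0.005 0 0 0 0 0; 0.01 0 0 0 0 0 0; 0.01 0 0 0 0 0 0' 40; python3 -c "
from h import *
s=state();print(s['moment'],s['force'])"
```

```text
clock: 8.35
position: [0.5753, -0.0713, 0.0621]
tool_rot: [-3.142, 0.0, 1.72]
force: [-1.5, 0.5, -1.9]
grip_width: 0.0228
finger_force: 59.2
[0.12874895 0.18495039 0.10381505] [-1.5004266   0.50262349 -1.88934488]
```

```bash
python3 -m crank '0.01 0.004 -0.0005 0 0 0 0; 0.01 0.008 -0.0005 0 0 0 0; 0.01 0.010 0 0 0 0 0; 0.01 0.010 0 0 0 0 0; 0.01 0.008 0 0 0 0 0; 0.01 0.005 0 0 0 0 0; 0.01 0 0 0 0 0 0; 0.01 0 0 0 0 0 0' 40; python3 -c "
from h import *
s=state();print(s['moment'],s['force'])"; python3 -m crank '0.01 0.003 0 0 0 0 0; 0.01 0.003 0 0 0 0 0; 0.01 0.002 0 0 0 0 0; 0.01 0.001 0 0 0 0 0; 0.01 0 0 0 0 0 0; 0.01 0 0 0 0 0 0; 0.01 0 0 0 0 0 0; 0.01 0 0 0 0 0 0' 40; python3 look.py; python3 -c "
from h import *
f,g=pickle.load(open('pics/now.pkl','rb'))
a=cv2.resize(g['pixels'][160:240,225:315,::-1],(585,520),interpolation=2); b=cv2.resize(f['pixels'][185:295,195:305,::-1],(520,520),interpolation=2)
cv2.imwrite('pics/slide.png',cv2.resize(np.hstack([a,b]),(796,375)))"
```

```text
clock: 9.02
position: [0.5678, -0.0267, 0.0622]
tool_rot: [3.141, -0.0, 1.72]
force: [1.6, 0.5, -0.1]
grip_width: 0.0228
finger_force: 59.3
[ 0.44456401 -0.35289261 -0.05424323] [ 1.56702676  0.480176   -0.13806671]
clock: 9.68
position: [0.5664, -0.0183, 0.0621]
tool_rot: [3.141, -0.0, 1.719]
force: [2.7, 0.8, 1.2]
grip_width: 0.0227
finger_force: 59.5
t 9.68 pos [ 0.5664 -0.0183  0.0621] rpy [ 1.7999e+02 -1.0000e-02  9.8500e+01] F [2.7 0.8 1.2] w 0.0227
turn z -0.0 then mm x -98.1 y 0.3 z 0.1
s a -0.170 b mid 0.0114 (0.0084..0.0142) ztop 0.0578
s a -0.130 b mid 0.0017 (-0.0341..0.0313) ztop 0.1014
s a -0.110 b mid -0.0032 (-0.0349..0.0349) ztop 0.1032
s a -0.090 b mid 0.0147 (-0.0041..0.0311) ztop 0.0628
s a -0.070 b mid 0.0181 (0.0064..0.0286) ztop 0.0591
s a -0.050 b mid 0.0109 (-0.0189..0.0313) ztop 0.0566
s a -0.030 b mid 0.0073 (-0.0072..0.0287) ztop 0.0634
s end a -0.0207
t a -0.090 b mid -0.0010 (-0.0289..0.0268) ztop 0.0657
t a -0.070 b mid -0.0016 (-0.0293..0.0264) ztop 0.0650
t a -0.050 b mid -0.0011 (-0.0294..0.0267) ztop 0.0648
t a -0.030 b mid -0.0010 (-0.0296..0.0263) ztop 0.0647
t end a -0.0219
```

View pics/slide.png

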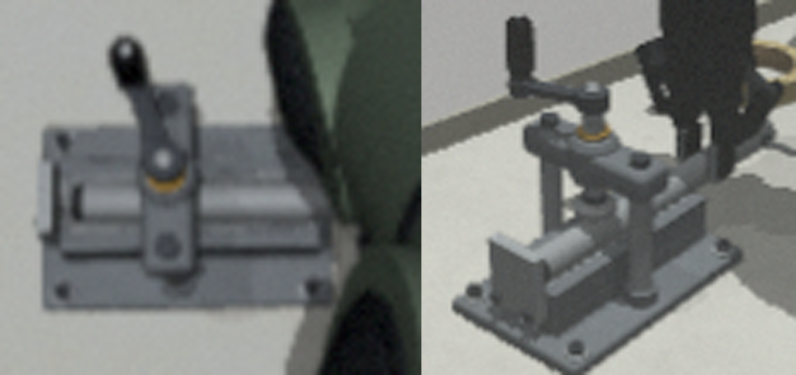

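In the crop the plug is at (76,203) and the stop face at u≈55, so about 10 mm remains. I'll creep it home while watching the axial force.

```bash
cat > fx.py <<'E'
from h import *
s=state(); d=np.array([np.cos(np.radians(VY)),np.sin(np.radians(VY))]); n=np.array([-d[1],d[0]]); F=s["force"]; p=s["position"][:2]-V
print("axial %.2f lat %.2f z %.2f  a %.2f b %.2f mm"%(F[:2]@d,F[:2]@n,F[2],p@d*1e3,p@n*1e3), "M",s["moment"].round(2))
E
python3 fx.py; python3 -m crank '0.01 0.0015 0 -0.0003 0 0 0; 0.01 0.0015 0 0 0 0 0; 0.01 0.0015 0 0 0 0 0; 0.01 0.001 0 0 0 0 0; 0.01 0.0005 0 0 0 0 0; 0.01 0 0 0 0 0 0; 0.01 0 0 0 0 0 0; 0.01 0 0 0 0 0 0' 40 >/dev/null; python3 fx.py;  python3 -m crank '0.01 0.0005 0 0 0 0 0; 0.01 0.0005 0 0 0 0 0; 0.01 0.0005 0 0 0 0 0; 0.01 0 0 0 0 0 0; 0.01 0 0 0 0 0 0; 0.01 0 0 0 0 0 0; 0.01 0 0 0 0 0 0; 0.01 0 0 0 0 0 0' 40 >/dev/null; python3 fx.py
```

```text
axial -0.14 lat -3.27 z 0.94  a -127.87 b 0.34 mm M [ 0.37 -0.64 -0.11]
axial 0.17 lat -2.31 z 0.45  a -121.85 b 0.44 mm M [-0.04 -0.53 -0.08]
axial -0.65 lat -3.24 z 1.89  a -120.49 b 0.45 mm M [-0.27 -0.56 -0.05]
```

```bash
python3 -m crank '0.01 0.0005 0 0 0 0 0; 0.01 0.0005 0 0 0 0 0; 0.01 0.0005 0 0 0 0 0; 0.01 0.0005 0 0 0 0 0; 0.01 0 0 0 0 0 0; 0.01 0 0 0 0 0 0; 0.01 0 0 0 0 0 0; 0.01 0 0 0 0 0 0' 40 >/dev/null; python3 fx.py; python3 -m crank '0.01 0.0005 0 0 0 0 0; 0.01 0.0005 0 0 0 0 0; 0.01 0.0005 0 0 0 0 0; 0.01 0 0 0 0 0 0; 0.01 0 0 0 0 0 0; 0.01 0 0 0 0 0 0; 0.01 0 0 0 0 0 0; 0.01 0 0 0 0 0 0' 40 >/dev/null; python3 fx.py
```

```text
axial -0.97 lat -2.64 z 0.38  a -118.35 b 0.44 mm M [-0.13 -0.59 -0.03]
axial -5.36 lat -2.30 z 0.54  a -117.59 b 0.49 mm M [-0.96 -0.79  0.06]
```

The stop is met at 5 N. I'll let go gently, rise, and check.

```bash
python3 -m crank '0.03 0 0 0 0 0 0; 0.04 0 0 0 0 0 0; 0.05 0 0 0 0 0 0; 0.06 0 0 0 0 0 0; 0.06 0 0 0 0 0 0; 0.06 0 0 -0.01 0 0 0; 0.06 0 0 -0.02 0 0 0; 0.06 0 0 -0.03 0 0 0' 40; python3 -m crank '0.06 0 0 -0.035 0 0 0; 0.06 0 0 -0.035 0 0 0; 0.06 0 0 -0.035 0 0 0; 0.06 0 0 -0.035 0 0 0; 0.06 0 0 -0.02 0 0 0; 0.06 -0.03 0 0 0 0 0; 0.06 -0.035 0 0 0 0 0; 0.06 -0.03 0 0 0 0 0' 40; python3 look.py; python3 fx.py; python3 -c "
from h import *
f,g=pickle.load(open('pics/now.pkl','rb'))
a=cv2.resize(g['pixels'][160:240,225:315,::-1],(585,520),interpolation=2); b=cv2.resize(f['pixels'][185:295,195:305,::-1],(520,520),interpolation=2)
cv2.imwrite('pics/home.png',cv2.resize(np.hstack([a,b]),(796,375)))"
```

```text
clock: 13.12
position: [0.5634, -0.0074, 0.122]
tool_rot: [-3.138, -0.001, 1.72]
force: [0.3, -0.6, 0.7]
grip_width: 0.06
finger_force: 0.0
clock: 13.78
position: [0.5786, -0.1031, 0.2838]
tool_rot: [3.14, 0.001, 1.72]
force: [0.8, 0.3, -0.4]
grip_width: 0.0599
finger_force: 0.0
t 13.78 pos [ 0.5786 -0.1031  0.2838] rpy [1.7993e+02 4.0000e-02 9.8540e+01] F [ 0.8  0.3 -0.4] w 0.0599
turn z 0.0 then mm x -12.5 y 0.7 z 221.8
s a -0.170 b mid -0.0002 (-0.0347..0.0333) ztop 0.0617
s a -0.150 b mid 0.0048 (-0.0070..0.0142) ztop 0.0628
s a -0.130 b mid 0.0036 (-0.0071..0.0137) ztop 0.0617
s a -0.110 b mid 0.0028 (-0.0078..0.0131) ztop 0.0619
s a -0.090 b mid 0.0057 (-0.0029..0.0268) ztop 0.0622
s a -0.070 b mid 0.0197 (0.0066..0.0330) ztop 0.0603
s a -0.050 b mid 0.0195 (0.0096..0.0296) ztop 0.0570
s a -0.030 b mid 0.0082 (-0.0037..0.0264) ztop 0.0633
s end a -0.0202
t a -0.170 b mid -0.0025 (-0.0244..0.0140) ztop 0.0648
t a -0.150 b mid -0.0005 (-0.0115..0.0101) ztop 0.0651
t a -0.130 b mid -0.0006 (-0.0113..0.0105) ztop 0.0648
t a -0.110 b mid -0.0008 (-0.0119..0.0103) ztop 0.0652
t a -0.090 b mid 0.0008 (-0.0293..0.0273) ztop 0.0650
t a -0.070 b mid -0.0010 (-0.0296..0.0270) ztop 0.0642
t a -0.050 b mid -0.0013 (-0.0299..0.0293) ztop 0.0648
t a -0.030 b mid -0.0019 (-0.0302..0.0293) ztop 0.0644
t end a -0.0219
axial 0.88 lat 0.15 z 0.29  a -217.23 b 1.47 mm M [ 0.08  0.02 -0.07]
```

View pics/home.png

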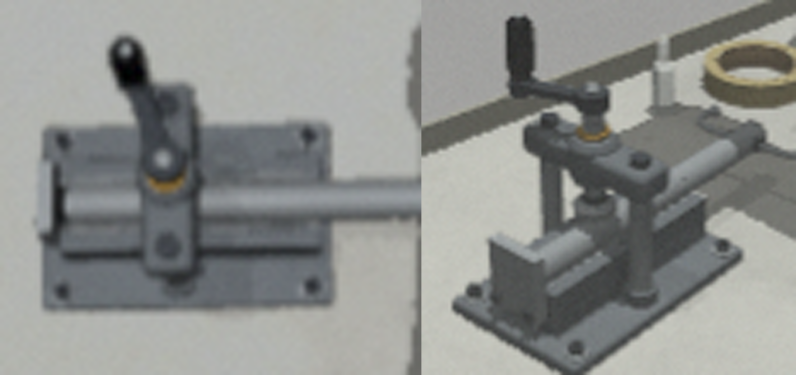

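The pole is home: its plug meets the stop at (58,203) and the tube lies level at about 64 mm over its top. Now I'll measure the sleeve.

Run:
```python
from h import *
f,g=pickle.load(open('pics/now.pkl','rb'))
def blob(I,C,box):
    u0,v0,u1,v1=box; m=np.zeros((420,560),np.uint8); P=I["pixels"].astype(int)
    m[v0:v1,u0:u1]=(P[v0:v1,u0:u1].max(2)<48); n,l,st,c=cv2.connectedComponentsWithStats(m); i=1+st[1:,4].argmax(); print(st[i],c[i].round(2)); return c[i],l==i
cs,ms=blob(f,None,(212,182,236,220)); cg,mg=blob(g,None,(240,162,262,182))
print("centroid two-view",two(g,cg,f,cs))
vs=np.argwhere(ms); 
for nm,C,m in(("s",cloud(f),ms),("t",cloud(g),mg)):
    X=C[cv2.erode(m.astype(np.uint8),np.ones((3,3)))>0]; print(nm,len(X),np.median(X,0).round(4),X.min(0).round(4),X.max(0).round(4))
print("top via z plane",onz(g,[(252-.0+ (0),155+122/8)],.2155))
print("side centroid on z=.193",onz(f,[cs],.193),"top centroid .197",onz(g,[cg],.197))
to(.5972,.1332,.198,98.5)
```

```text
[220 192   7  12  22] [223.   197.27]
[249 170   7   9  43] [252.37 174.56]
centroid two-view (array([0.59328544, 0.13405682, 0.19513624]), np.float64(0.005961125269791408))
  return _methods._mean(a, axis=axis, dtype=dtype,
  ret = um.true_divide(
Traceback (most recent call last):
ValueError: zero-size array to reduction operation minimum which has no identity
```

Run:
```python
from h import *
S,T=[pickle.load(open(f"pics/{n}0.pkl","rb")) for n in("side","top")]
f,g=pickle.load(open('pics/now.pkl','rb'))
P=S["pixels"].max(2); print(P[186:214,216:232])
ct=lambda p:(np.array(p,float)+.5)/8-.5+[220,155]
cs=lambda p:(np.array(p,float)+.5)/5-.5+[195,180]
for a,b in(((259,145),(145,94)),((254,122),(145,52))): print(two(T,ct(a),S,cs(b)))
print("line at heights, side:",onz(S,[cs((145,94))],.193), onz(T,[ct((259,145))],.193))
to(.5972,.1332,.198,98.5)
```

```text
[[154 155 157 154 156 156 155 155 158 153 156 155 155 157 157 156]
 [155 156 155 153 155 156 156 154 154 155 153 154 153 155 155 153]
 [154 155 153 155 156 154 153 156 152 153 155 156 154 154 156 156]
 [153 155 154 157 152 141 134 149 132 117 150 155 155 155 154 154]
 [156 155 154 154 126  52  66  73  55  49 104 150 155 155 154 153]
 [153 157 154 129  48  51  52  57  51  48  52 104 156 155 154 152]
 [155 157 155 129  47  46  52  54  48  47  50 104 152 153 155 155]
 [157 152 155 128  44  44  48  45  48  49  47  79 127 155 155 152]
 [154 154 154 130  49  48  45  48  48  45  42  76 128 155 153 153]
 [155 155 156 128  47  45  51  51  45  41  44  75 129 153 152 155]
 [155 154 156 129  43  51  45  49  47  48  47  72 126 154 154 154]
 [153 153 154 132  48  44  48  46  47  45  48  54 114 152 156 152]
 [155 155 157 133  50  47  47  50  44  49  49  57 114 154 154 155]
 [154 153 157 130  46  46  45  46  50  46  51  56 110 156 155 153]
 [156 151 157 129  50  45  46  49  46  52  48  55 114 154 154 154]
 [152 156 154 130  44  45  41  44  41  48  47  57 112 156 153 153]
 [155 154 152 131  50  48  4
[... 485 characters left out ...]
0  71  68  79  80  91]
 [154 157 152 143  98  53  53  59  57  60  65  76  77  79  81  80]
 [156 156 154 152 133  57  58  56  58  58  57  55  57  58  68  68]
 [155 154 156 154 132  63  57  56  56  57  63  61  59  58  56  54]
 [158 155 143 121 117  94  60  62  63  62  84  95  80  75  61  62]]
(array([0.59687502, 0.13391903, 0.19175453]), np.float64(0.0007340142090143545))
(array([0.59758833, 0.13336508, 0.2135918 ]), np.float64(0.0025897841624705547))
line at heights, side: [[0.59430437 0.13524973 0.193     ]] [[0.59678436 0.13403919 0.193     ]]
t 13.88 pos [ 0.5785 -0.1069  0.2829] rpy [-1.7999e+02  1.1000e-01  9.8160e+01] F [-0.3  0.9  0.3] w 0.0599
turn z -0.3 then mm x 234.7 y 54.0 z 84.9
```

```bash
python3 -m crank '0.06 0.020 0.005 0 0 0 0; 0.06 0.032 0.008 0 0 0 0; 0.06 0.035 0.008 0 0 0 0; 0.06 0.035 0.008 0 0 0 0; 0.06 0.035 0.008 0 0 0 0; 0.06 0.035 0.008 0 0 0 0; 0.06 0.030 0.006 0.01 0 0 0; 0.06 0.013 0.003 0.01 0 0 0' 40; python3 -m crank '0.06 0 0 0 0 0 0; 0.06 0 0 0 0 0 0; 0.06 0 0 0 0 0 0; 0.06 0 0 0 0 0 0; 0.06 0 0 0 0 0 0; 0.06 0 0 0 0 0 0; 0.06 0 0 0 0 0 0; 0.06 0 0 0 0 0 0' 40; python3 -c "
from h import *
to(.5969,.1338,.198,98.5); f=grab_frame('top'); g=grab_frame('side')
a=cv2.resize(f['pixels'][130:240,210:330,::-1],(400,366),interpolation=2); b=cv2.resize(g['pixels'][140:295,170:325,::-1],(366,366),interpolation=2)
cv2.imwrite('pics/cr.png',np.hstack([a,b]))"
```

```text
clock: 14.55
position: [0.5967, 0.1442, 0.2634]
tool_rot: [3.14, -0.002, 1.724]
force: [-0.0, -0.1, 0.4]
grip_width: 0.0602
finger_force: 0.0
clock: 15.22
position: [0.5974, 0.1386, 0.2626]
tool_rot: [3.141, 0.0, 1.719]
force: [-0.1, 0.3, -0.1]
grip_width: 0.0602
finger_force: 0.0
t 15.22 pos [0.5974 0.1386 0.2626] rpy [179.99   0.    98.47] F [-0.1  0.3 -0.1] w 0.0602
turn z -0.0 then mm x -4.6 y -1.2 z 64.6
```

View pics/cr.png

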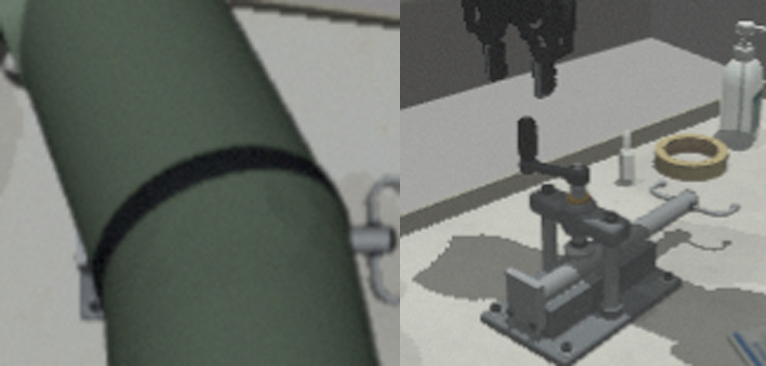

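In the side half, the two fingers at (497,70) and (545,85) hang over the sleeve at (528,140), with the pole home below. I'll descend and close.

```bash
python3 -m crank '0.06 -0.0023 -0.0006 0.008 0 0 0; 0.06 -0.0023 -0.0006 0.012 0 0 0; 0.06 0 0 0.014 0 0 0; 0.06 0 0 0.014 0 0 0; 0.06 0 0 0.010 0 0 0; 0.06 0 0 0.005 0 0 0; 0.06 0 0 0 0 0 0; 0.045 0 0 0 0 0 0' 30; python3 -m crank '0.035 0 0 0 0 0 0; 0.03 0 0 0 0 0 0; 0.025 0 0 0 0 0 0; 0.01 0 0 0 0 0 0; 0.01 0 0 0 0 0 0; 0.01 0 0 0 0 0 0; 0.01 0 0 0 0 0 0; 0.01 0 0 0 0 0 0' 30; python3 fx.py
```

```text
clock: 15.98
position: [0.5969, 0.1342, 0.1993]
tool_rot: [-3.141, -0.0, 1.719]
force: [1.2, -0.2, 0.1]
grip_width: 0.0489
finger_force: 0.0
clock: 16.65
position: [0.5968, 0.1342, 0.1998]
tool_rot: [3.142, 0.0, 1.719]
force: [-2.7, -0.4, 5.6]
grip_width: 0.02
finger_force: 29.5
axial 0.00 lat 2.70 z 5.58  a 18.48 b -52.27 mm M [-0.13  0.76 -0.  ]
```

Run:
```python
import numpy as np
psi=np.radians(98.5);c,s=np.cos(psi),np.sin(psi)
w=np.radians(27.9-6*np.arange(41)); P=.0551*np.c_[np.cos(w),np.sin(w)]
Q=np.round(np.c_[P[:,0]*c+P[:,1]*s,P[:,0]*s-P[:,1]*c]*1e4)/1e4
D=np.diff(Q,axis=0)
for k in range(40): print(6*(k+1),"%.4f %.4f"%tuple(D[k]), end="\n" if k%8==7 else " | ")
```

```text
6 -0.0055 0.0016 | 12 -0.0057 0.0010 | 18 -0.0058 0.0005 | 24 -0.0057 -0.0002 | 30 -0.0057 -0.0007 | 36 -0.0056 -0.0014 | 42 -0.0055 -0.0019 | 48 -0.0052 -0.0025
54 -0.0049 -0.0030 | 60 -0.0046 -0.0036 | 66 -0.0041 -0.0039 | 72 -0.0038 -0.0044 | 78 -0.0032 -0.0048 | 84 -0.0028 -0.0051 | 90 -0.0022 -0.0053 | 96 -0.0016 -0.0055
102 -0.0010 -0.0057 | 108 -0.0005 -0.0058 | 114 0.0002 -0.0057 | 120 0.0007 -0.0057 | 126 0.0014 -0.0056 | 132 0.0019 -0.0055 | 138 0.0025 -0.0052 | 144 0.0030 -0.0049
150 0.0036 -0.0046 | 156 0.0039 -0.0041 | 162 0.0044 -0.0038 | 168 0.0048 -0.0032 | 174 0.0051 -0.0028 | 180 0.0053 -0.0022 | 186 0.0055 -0.0016 | 192 0.0057 -0.0010
198 0.0058 -0.0005 | 204 0.0057 0.0002 | 210 0.0057 0.0007 | 216 0.0056 0.0014 | 222 0.0055 0.0019 | 228 0.0052 0.0025 | 234 0.0049 0.0030 | 240 0.0046 0.0036
```

```bash
cat > ft.py <<'E'
from h import *
def rd(s):
    C=np.array([.5478,.1083]); r=s["position"][:2]-C; a=np.arctan2(r[1],r[0]); er=r/np.linalg.norm(r); et=np.array([er[1],-er[0]])
    F=s["force"]; return s["clock"],np.linalg.norm(r)*1e3,27.9-np.degrees(a),-F[:2]@et,F[:2]@er,F[2],s["position"][2]*1e3,s["finger_force"]
if __name__=="__main__": print("t %.2f r %.2f ang %.1f tang %.2f rad %.2f fz %.2f z %.1f grip %.0f"%rd(state()))
E
python3 ft.py; python3 -m crank '0.01 -0.0055 0.0016 0.0003 0 0 0; 0.01 -0.0057 0.0010 0.0003 0 0 0; 0.01 -0.0058 0.0005 0.0003 0 0 0; 0.01 -0.0057 -0.0002 0.0002 0 0 0; 0.01 -0.0057 -0.0007 0.0003 0 0 0; 0.01 -0.0056 -0.0014 0.0003 0 0 0; 0.01 -0.0055 -0.0019 0.0002 0 0 0; 0.01 -0.0052 -0.0025 0.0003 0 0 0' 45 >/dev/null; python3 ft.py
```

```text
t 16.65 r 55.40 ang 0.0 tang 0.90 rad -2.55 fz 5.58 z 199.8 grip 29
t 17.32 r 55.36 ang 46.2 tang 7.66 rad -2.15 fz 4.31 z 198.0 grip 44
```

```bash
python3 -m crank '0.01 -0.0049 -0.0030 0.0003 0 0 0; 0.01 -0.0046 -0.0036 0.0003 0 0 0; 0.01 -0.0041 -0.0039 0.0003 0 0 0; 0.01 -0.0038 -0.0044 0.0002 0 0 0; 0.01 -0.0032 -0.0048 0.0003 0 0 0; 0.01 -0.0028 -0.0051 0.0003 0 0 0; 0.01 -0.0022 -0.0053 0.0002 0 0 0; 0.01 -0.0016 -0.0055 0.0003 0 0 0' 45 >/dev/null; python3 ft.py
```

```text
t 17.98 r 55.17 ang 94.1 tang 7.82 rad 0.03 fz 1.48 z 196.0 grip 44
```

```bash
python3 -m crank '0.01 -0.0005 -0.0028 0.0001 0 0 0; 0.01 -0.0005 -0.0029 0.0002 0 0 0; 0.01 -0.0003 -0.0029 0.0001 0 0 0; 0.01 -0.0002 -0.0029 0.0001 0 0 0; 0.01 0.0001 -0.0028 0.0002 0 0 0; 0.01 0.0001 -0.0029 0.0001 0 0 0; 0.01 0.0003 -0.0029 0.0001 0 0 0; 0.01 0.0004 -0.0028 0.0002 0 0 0' 45 >/dev/null; python3 ft.py; python3 -m crank '0.01 0.0006 -0.0028 0.0001 0 0 0; 0.01 0.0008 -0.0028 0.0002 0 0 0; 0.01 0.0009 -0.0028 0.0001 0 0 0; 0.01 0.0010 -0.0027 0.0001 0 0 0; 0.01 0.0012 -0.0026 0.0002 0 0 0; 0.01 0.0013 -0.0026 0.0001 0 0 0; 0.01 0.0014 -0.0025 0.0001 0 0 0; 0.01 0.0016 -0.0024 0.0002 0 0 0' 45 >/dev/null; python3 ft.py
```

```text
t 18.65 r 55.09 ang 117.9 tang 7.24 rad 1.76 fz 5.02 z 194.9 grip 44
t 19.32 r 55.06 ang 142.0 tang 6.84 rad 3.65 fz 8.66 z 193.8 grip 44
```

Run:
```python
import numpy as np
psi=np.radians(98.5);c,s=np.cos(psi),np.sin(psi)
a0=144+1.5*np.arange(0,81); w=np.radians(27.9-a0); P=.0551*np.c_[np.cos(w),np.sin(w)]
Q=np.round(np.c_[P[:,0]*c+P[:,1]*s,P[:,0]*s-P[:,1]*c]*1e4)/1e4
D=np.diff(Q,axis=0)
for k in range(80): print("%.4f %.4f"%tuple(D[k]), end="  @%g\n"%a0[k+1] if k%8==7 else " | ")
```

```text
0.0009 -0.0012 | 0.0008 -0.0011 | 0.0009 -0.0012 | 0.0010 -0.0011 | 0.0009 -0.0010 | 0.0010 -0.0011 | 0.0010 -0.0010 | 0.0010 -0.0010  @156
0.0011 -0.0010 | 0.0011 -0.0010 | 0.0011 -0.0009 | 0.0011 -0.0009 | 0.0012 -0.0008 | 0.0012 -0.0009 | 0.0012 -0.0008 | 0.0012 -0.0007  @168
0.0012 -0.0008 | 0.0013 -0.0007 | 0.0013 -0.0006 | 0.0013 -0.0007 | 0.0013 -0.0006 | 0.0013 -0.0005 | 0.0013 -0.0006 | 0.0014 -0.0005  @180
0.0014 -0.0004 | 0.0013 -0.0005 | 0.0014 -0.0003 | 0.0014 -0.0004 | 0.0014 -0.0003 | 0.0015 -0.0003 | 0.0014 -0.0002 | 0.0014 -0.0002  @192
0.0014 -0.0002 | 0.0015 -0.0001 | 0.0014 -0.0001 | 0.0015 -0.0001 | 0.0014 0.0000 | 0.0014 0.0000 | 0.0015 0.0001 | 0.0014 0.0001  @204
0.0015 0.0001 | 0.0014 0.0002 | 0.0014 0.0002 | 0.0014 0.0002 | 0.0014 0.0003 | 0.0015 0.0003 | 0.0014 0.0004 | 0.0013 0.0004  @216
0.0014 0.0004 | 0.0014 0.0005 | 0.0013 0.0005 | 0.0014 0.0005 | 0.0013 0.0006 | 0.0013 0.0006 | 0.0013 0.0006 | 0.0013 0.0007  @228
0.0012 0.0007 | 0.0013 0.0008 | 0.0012 0.0007 | 0.0012 0.0008 | 0.0012 0.0009 | 0.0011 0.0008 | 0.0012 0.0009 | 0.0011 0.0010  @240
0.0010 0.0009 | 0.0011 0.0010 | 0.0010 0.0010 | 0.0010 0.0010 | 0.0010 0.0011 | 0.0010 0.0011 | 0.0009 0.0011 | 0.0009 0.0011  @252
0.0008 0.0012 | 0.0009 0.0012 | 0.0008 0.0012 | 0.0007 0.0012 | 0.0008 0.0012 | 0.0007 0.0013 | 0.0006 0.0013 | 0.0007 0.0013  @264
```

```bash
python3 -m crank '0.01 0.0007 -0.0013 0 0 0 0; 0.01 0.0007 -0.0012 0 0 0 0; 0.01 0.0009 -0.0012 0 0 0 0; 0.01 0.0010 -0.0011 0 0 0 0; 0.01 0.0009 -0.0010 0 0 0 0; 0.01 0.0010 -0.0011 0 0 0 0; 0.01 0.0010 -0.0010 0.0001 0 0 0; 0.01 0.0010 -0.0010 0 0 0 0' 45 >/dev/null; python3 ft.py; python3 -m crank '0.01 0.0011 -0.0010 0.0001 0 0 0; 0.01 0.0011 -0.0010 0 0 0 0; 0.01 0.0011 -0.0009 0.0001 0 0 0; 0.01 0.0011 -0.0009 0.0001 0 0 0; 0.01 0.0012 -0.0008 0 0 0 0; 0.01 0.0012 -0.0009 0.0001 0 0 0; 0.01 0.0012 -0.0008 0.0001 0 0 0; 0.01 0.0012 -0.0007 0.0001 0 0 0' 45 >/dev/null; python3 ft.py
```

```text
t 19.98 r 55.14 ang 154.2 tang 6.32 rad 1.66 fz 0.96 z 193.4 grip 44
t 20.65 r 55.14 ang 166.3 tang 7.40 rad 3.11 fz 6.76 z 192.7 grip 44
```

```bash
python3 -m crank '0.01 0.0012 -0.0008 0 0 0 0; 0.01 0.0013 -0.0007 0 0 0 0; 0.01 0.0013 -0.0006 0 0 0 0; 0.01 0.0013 -0.0007 0.0001 0 0 0; 0.01 0.0013 -0.0006 0 0 0 0; 0.01 0.0013 -0.0005 0.0001 0 0 0; 0.01 0.0013 -0.0006 0 0 0 0; 0.01 0.0014 -0.0005 0 0 0 0' 45 >/dev/null; python3 ft.py
```

```text
t 21.32 r 55.14 ang 178.3 tang 8.01 rad 1.49 fz 2.26 z 192.3 grip 44
```

```bash
python3 -c "
from ft import *
for i in range(3): print('t %.2f r %.2f ang %.1f tang %.2f rad %.2f fz %.2f z %.1f grip %.0f'%rd(state())); grab_frame('side')"
```

```text
t 21.32 r 55.14 ang 178.3 tang 8.01 rad 1.49 fz 2.26 z 192.3 grip 44
t 21.37 r 55.11 ang 178.6 tang 7.91 rad 1.39 fz 1.90 z 192.3 grip 44
t 21.42 r 55.16 ang 178.5 tang 8.04 rad 1.77 fz 2.17 z 192.3 grip 44
```

```bash
python3 -m crank '0.01 0 0 0 0 0 0; 0.01 0 0 0 0 0 0; 0.01 0 0 0 0 0 0; 0.01 0 0 0 0 0 0; 0.01 0.0014 -0.0004 0.0001 0 0 0; 0.01 0.0013 -0.0005 0 0 0 0; 0.01 0.0014 -0.0003 0.0001 0 0 0; 0.01 0.0014 -0.0004 0 0 0 0' 45 >/dev/null; python3 -c "
from ft import *
for i in range(2): print('t %.2f r %.2f ang %.1f tang %.2f rad %.2f fz %.2f z %.1f grip %.0f'%rd(state())); grab_frame('side')"
```

```text
t 22.13 r 55.16 ang 184.0 tang 10.44 rad 2.53 fz 2.59 z 192.1 grip 44
t 22.18 r 55.13 ang 184.3 tang 8.97 rad 2.74 fz 2.98 z 192.1 grip 44
```

```bash
python3 -m crank '0.01 0 0 0 0 0 0; 0.01 0 0 0 0 0 0; 0.01 0 0 0 0 0 0; 0.01 0 0 0 0 0 0; 0.01 0 0 0 0 0 0; 0.01 0.0014 -0.0003 0 0 0 0; 0.01 0.0015 -0.0003 0.0001 0 0 0; 0.01 0.0014 -0.0002 0 0 0 0' 45 >/dev/null; python3 -c "
from ft import *
for i in range(4): print('t %.2f r %.2f ang %.1f tang %.2f rad %.2f fz %.2f z %.1f grip %.0f'%rd(state())); grab_frame('side')"
```

```text
t 22.90 r 55.15 ang 188.3 tang 11.25 rad 2.35 fz 3.30 z 191.9 grip 44
t 22.95 r 55.13 ang 188.6 tang 10.44 rad 2.55 fz 3.70 z 191.9 grip 44
t 23.00 r 55.13 ang 188.5 tang 11.83 rad 3.08 fz 3.53 z 191.9 grip 44
t 23.05 r 55.13 ang 188.4 tang 9.55 rad 3.01 fz 4.24 z 191.9 grip 44
```

The crank runs about 4 N or a little more above its free 7.2 N, which is snug. I'll relax the push, open, and leave upwards.

```bash
python3 -m crank '0.01 -0.0005 0 0 0 0 0; 0.01 -0.0005 0.0001 0 0 0 0; 0.01 0 0 0 0 0 0; 0.03 0 0 0 0 0 0; 0.045 0 0 0 0 0 0; 0.055 0 0 0 0 0 0; 0.06 0 0 0 0 0 0; 0.06 0 0 0 0 0 0' 45; python3 ft.py; python3 -m crank '0.06 0 0 0 0 0 0; 0.06 0 0 -0.005 0 0 0; 0.06 0 0 -0.015 0 0 0; 0.06 0 0 -0.02 0 0 0; 0.06 0 0 -0.025 0 0 0; 0.06 0 0 -0.025 0 0 0; 0.06 0 0 -0.02 0 0 0; 0.06 0 0 -0.01 0 0 0' 45; python3 -m crank '0.06 -0.03 0 0 0 0 0; 0.06 -0.035 0 0 0 0 0; 0.06 -0.035 0 0 0 0 0; 0.06 -0.035 0 0 0 0 0; 0.06 -0.035 0 0 0 0 0; 0.06 -0.035 0 0 0 0 0; 0.06 -0.025 0 0 0 0 0; 0.06 -0.01 0 0 0 0 0' 45;  python3 -c "
from h import *
f=grab_frame('top'); g=grab_frame('side')
a=cv2.resize(f['pixels'][130:260,180:350,::-1],(479,366),interpolation=2); b=cv2.resize(g['pixels'][150:295,180:305,::-1],(316,366),interpolation=2)
cv2.imwrite('pics/end.png',np.hstack([a,b]))
s=state();print(s['force'],s['position'])"
```

```text
clock: 23.77
position: [0.4957, 0.0908, 0.1916]
tool_rot: [3.142, -0.0, 1.719]
force: [-0.1, -0.2, -0.4]
grip_width: 0.0599
finger_force: 0.0
t 23.77 r 54.98 ang 189.3 tang 0.15 rad 0.19 fz -0.36 z 191.6 grip 0
clock: 24.43
position: [0.4962, 0.0909, 0.3144]
tool_rot: [3.139, -0.0, 1.719]
force: [-0.4, -0.4, 0.3]
grip_width: 0.06
finger_force: 0.0
clock: 25.1
position: [0.5308, -0.1508, 0.311]
tool_rot: [-3.141, 0.001, 1.715]
force: [-0.2, 0.0, 0.2]
grip_width: 0.0602
finger_force: 0.0
[-0.63712756  1.97797942 -0.84825912] [ 0.53091668 -0.14843901  0.311026  ]
```

View pics/end.png

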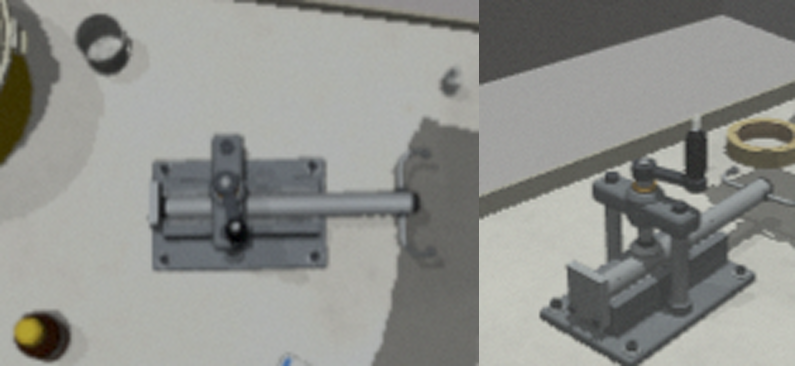

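The pole is home with its plug against the stop at (160,205). The pad is down on the tube, the crank sleeve is at (236,232), and the cup, ampoule and bottle are untouched. I'll let the arm settle and hand in.

```bash
python3 -m crank '0.06 0 0 0 0 0 0; 0.06 0 0 0 0 0 0; 0.06 0 0 0 0 0 0; 0.06 0 0 0 0 0 0; 0.06 0 0 0 0 0 0; 0.06 0 0 0 0 0 0; 0.06 0 0 0 0 0 0; 0.06 0 0 0 0 0 0' 45 >/dev/null; python3 -c "
from h import *
print(bot.job_done())"
```

```text
the job is handed in; nothing more can be done
None
```

The job is handed in: the pole lies home against the stop, and the crank is snugged to roughly 4 N above its free running force (readings vary by about 1 N). The arm is clear, and the ampoule, bottle and cup stand where they were.

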